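# Shoot the guard bolt home past its spring catch

### The arm

A 6-joint arm with a two-finger parallel gripper is mounted at the origin on the work surface. World frame = base frame: x ahead of the robot, y to its left, z up, the work surface at z = 0. Lengths are in m, angles in rad, forces in N, time in s.
With the tool pointing down it reaches from about 0.375 to 0.9 m from the base axis. Payload 3.1 kg.
Tool frame: the origin (TCP) lies between the finger pads; the fingertips stand 25 mm ahead of it and the grasp point (between the pads) lies 6 mm ahead of it; y points along the fingers, x is the direction in which the jaws open and shut, and the axes are right-handed (so a half turn about y gives the same grasp; the last joint's range is limited). The gripper opens to 87 mm and grips with 3 to 60 N. Pads are 19 mm wide; open, the fingers measure 117 mm over their backs; the gripper's body (75 mm by 190 mm) begins 51 mm behind the grasp point.
Start: joints at [0.98, 0.527, 1.433, -0, 1.181, -0.178], TCP at [0.251, 0.572, 0.248] pointing down, gripper open.
Joint ranges: [-3.08, 3.08], [-0.75, 2.2], [0.22, 2.44], [-1.43, 4.57], [0, 2.65], [-2.85, 2.85]. Speed limits (rad/s): [2.79, 2.79, 3.14, 3.14, 3.14, 3.14].

### API

Orientations are given as a unit quaternion [x, y, z, w].
In Python, from rig import robot gives the robot as it stands.
- The arm moves only by the tool carry_out, never from a script. Its argument "moves" is a list of rows, each a list of 7 numbers: the opening, from 0 (shut) to 1 (fully open), then the shift along the tool's x, y, z in cm, then the turn, a rotation vector about the tool's x, y, z in rad. In form: [[grip, x, y, z, rx, ry, rz], ...]. A call has 1 to 20 rows; each row is the pose to reach, as a shift and turn from the pose commanded when the call began, along the tool's axes at that moment; what a row does not reach only later rows make up. A row lasts 1/10 s, in which the tool goes at most 50 mm and 8.59 degrees, less where a joint would pass 70% of its speed; a pose out of reach is approached as far as the arm can. A call with a gripper value outside its range is refused whole. The fingers move at their own pace and stop on an object; "force" is the grip in N (left out, the last holds). Time passes only in rows, so rows that repeat a pose let the fingers close. It gives the time, the measured TCP pose, the force and the opening at its end, in the units of the state.
- robot.get_obs(): the state, without advancing time (a new reading comes with each control period).
- robot.camera(name): name is "scene" or "top"; returns the picture (384x512x3 uint8, red, green, blue); there is no depth.
- robot.camera_params(name): a dict with "fx", "fy", "cx", "cy" (pixels), "k1" (the pictures are not rectified: a ray, as slopes to the right and down, at radius r is drawn at 1 + k1 r^2 times it, then the intrinsics apply), "extrinsics" (4x4, takes a point from camera to world coordinates). Camera axes: x right, y down, z forward; pixel columns grow to the right and rows downward; lengths in m; the calibration is good to about 2 mm. A picture is of the moment at which its call begins. camera_params takes no time and is no camera call.
- robot.hand_in(): hands the job in, once; it reports no verdict.
The state is a dict: "time": time; "q": joint angles; "joint_velocities": joint speeds; "joint_torque": joint torques, N m; "position": TCP position; "tool_rot": TCP orientation; "ft_force": force on the tool from outside, world axes, zero at the start; "moment": the same for the moment, N m; "grip_width": finger opening in m.
Only numpy, scipy, OpenCV 4.12 (cv2) and the standard library are available. Lean on these libraries where they do the work, as an engineer would, in place of code of your own. Each camera call takes 0.05 s, during which the arm holds its last target.

### The job

Lock the guard hood of the bench hose machine: with one fingertip press the sprung catch bar down and keep it held down all the way, while the other fingertip pushes the bolt by its upright tab until it is fully home in the keeper on the hood. Then take the fingers away so that the catch springs up again and locks the bolt. Push the bolt, do not grip it, and leave the other things on the bench alone.

Things in the scene. Friction and masses are not known exactly. Their poses are not given: they have to be found in the camera images.
- skiver: Low green bench machine, fixed; yaw varies. Origin on the bench surface between bolt and catch, z up; y is the bolt's sliding direction, +y home, towards the green hood (220 x 200 mm, 115 mm high, from y = +150 mm). Bolt centre line at x = +30 mm, catch bar's at x = -30 mm. Tab centre at y = -25 mm drawn, +25 mm home. Apart from tab and catch, nothing there is higher than 45 mm above the bench.
- bolt_tab (a point): Centre of the top edge of the bolt's upright steel tab; moves with the bolt. Tab 30 mm wide (x), 8 mm thick (y), top 78 mm above the bench; the round rod below it has its top at 32 mm. Push on its -y face to send the bolt home. A flat lug reaches from its foot over to the catch's teeth. Axes as the machine's.
- catch_pad (a point): Centre of the flat top face of the sprung catch bar; moves with it. Bar 26 mm wide (x), 130 mm long (y, parallel to the bolt), top face 62 mm above the bench when up, 50 mm when fully pressed. It goes straight down wherever along it one presses, and a fingertip can slide along it. Axes as the machine's.
- bolt (a joint): Bolt travel in m: 0 fully drawn, 0.050 fully home against its stop; +y of the machine. Starts between 0 and 0.004. Stays where it is left; about 2 N to slide.
- catch (a joint): Catch travel in m: 0 up (its rest), 0.012 fully down against a stop. A spring pushes it up with about 4 N at the top and 8 N at the bottom. Three teeth on it block the bolt's lug unless it is down by more than 0.007; they block it from behind once the bolt is home and the catch is up again.
- cup: Bystander: white plastic cup, 72 mm across, 100 mm tall, standing on the bench; origin at the centre of its underside.
- coupling: Bystander: brass hexagonal hose coupling, 40 mm across, 58 mm tall, standing on the bench; origin at the centre of its underside.
- tin: Bystander: bare metal tin, 60 mm across, 85 mm tall, standing on the bench; origin at the centre of its underside.
- hammer: Bystander: hammer, 270 mm long, lying on the bench along its own x, handle to -x; origin under its middle.

How it is judged:
On the way, in this order (a step that is already met when the one before it is completed fails the run):
1. the catch is pressed down with the bolt still drawn (value of joint catch above 0.007 m and value of joint bolt below 0.012 m), for 0.1 s.
2. the bolt is home while the catch is still held down (value of joint bolt above 0.046 m and value of joint catch above 0.006 m), for 0.05 s.
At the end, for the whole second after the job is handed in: The bolt is home (joint above 0.045 of 0.050 m) and at rest, and the catch has sprung up behind it (joint below 0.003 m) (value of joint bolt above 0.045 m and value of joint catch below 0.003 m and velocity of joint bolt between -0.005 and 0.005 m/s); the robot touches nothing.
It fails at once if the catch is let up while the bolt is on its way (value of joint bolt between 0.012 and 0.042 m and value of joint catch below 0.004 m).
It fails at once if the bolt's tab is gripped between the fingers (x of the grasp point in the frame of bolt_tab between -0.016 and 0.016 m and y of the grasp point in the frame of bolt_tab between -0.007 and 0.007 m and contact force between the fingers and bolt above 1.5 N).
It fails at once if a bystander (cup, coupling, tin or hammer) is moved or lifted by more than 20 mm (distance of any of cup, coupling, tin, hammer from where it was at the start of the episode above 0.02 m).
It also fails if it takes over 32 s, if anything falls off the work surface, if the arm or the gripper's body presses on something with over 40 N, if the wrist force passes 120 N, or if a joint passes its speed limit or range.

## Working session

There is one attempt and no reset: what is moved stays moved. The work goes in short steps, Python scripts to look and compute and a tool call to move; the robot and the scene stay as the last step left them, time stands still between calls to the robot, and variables do not carry over. Pictures are saved under pics/ and viewed, and the job is handed in when it is done.

Besides the shell and the picture viewer there is one more tool, called after "Request:" as name(argument=value, ...) on one line, values as JSON. carry_out: Moves the arm, as the interface text tells. Its arguments: {"type":"object","properties":{"moves":{"type":"array"},"force":{"type":"number"}},"required":["moves"]}

```bash
mkdir -p pics; python3 - <<'E'
from rig import robot
import cv2
o=robot.get_obs();print(o)
for n in("scene","top"):
    p=robot.camera_params(n);print(n,p)
    cv2.imwrite(f"pics/{n}0.png",robot.camera(n)[:,:,::-1])
E
```

```text
{'time': 0.0, 'q': array([ 9.79502593e-01,  5.28476838e-01,  1.43391877e+00, -3.05215016e-05,
        1.18136284e+00, -1.78473376e-01]), 'joint_velocities': array([-0.00166743, -0.00087419, -0.00039433,  0.00045965,  0.00215675,
        0.00166737]), 'joint_torque': array([-1.05280436e-03, -4.40046859e+01, -1.76584375e+01,  6.31910353e-02,
        5.82615752e-02, -1.63862578e-04]), 'position': array([0.25032557, 0.57193591, 0.24655977]), 'tool_rot': array([ 0.59216542,  0.38621465, -0.38761711, -0.59154994]), 'ft_force': array([-0.25504936,  0.82922696,  0.00122413]), 'moment': array([-0.02496309,  0.03550057,  0.00104991]), 'grip_width': 0.0871936652729371}
scene {'fx': 370.15982257782287, 'fy': 370.15982257782287, 'cx': 252.57355855559427, 'cy': 190.13839558407417, 'k1': -0.040882287808666075, 'extrinsics': array([[ 0.89367971,  0.24781077, -0.37406737,  0.81531557],
       [ 0.44846701, -0.52047214,  0.72662651, -0.68031057],
       [-0.01462577, -0.81712825, -0.57627035,  0.45689346],
       [ 0.        ,  0.        ,  0.        ,  1.        ]])}
top {'fx': 458.36664113344284, 'fy': 458.36664113344284, 'cx': 252.11752317569042, 'cy': 188.26868700969686, 'k1': -0.14745317617876433, 'extrinsics': array([[ 0.02673101, -0.98782828,  0.15323429,  0.4462906 ],
       [-0.99865053, -0.01956105,  0.04810918, -0.23136927],
       [-0.04452618, -0.15431351, -0.98701812,  0.86737022],
       [ 0.        ,  0.        ,  0.        ,  1.        ]])}
```

View pics/scene0.png

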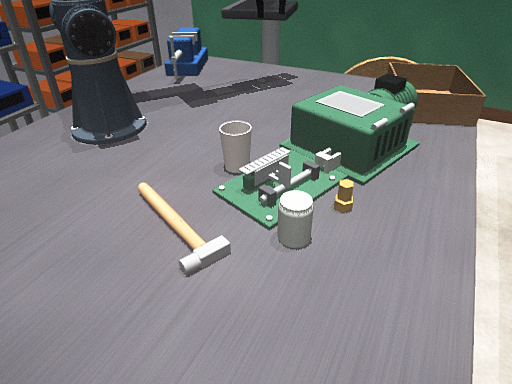

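View pics/top0.png

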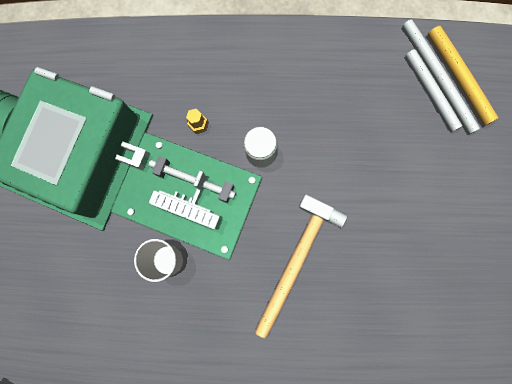

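The top picture shows the catch bar at about (185,209), the tab at about (199,181), the cup at (158,261), the tin at (261,143), the coupling at (196,120), and the hammer lying to the right at (300,265). I'll enlarge it to measure.

```bash
python3 - <<'E'
import cv2
a=cv2.imread("pics/top0.png");cv2.imwrite("pics/topz.png",cv2.resize(a[130:260,110:270],None,fx=4.6,fy=4.6,interpolation=cv2.INTER_CUBIC))
a=cv2.imread("pics/scene0.png");cv2.imwrite("pics/scenez.png",cv2.resize(a[130:230,205:365],None,fx=5,fy=5,interpolation=cv2.INTER_CUBIC))
E
```

```text
(no output)
```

View pics/topz.png

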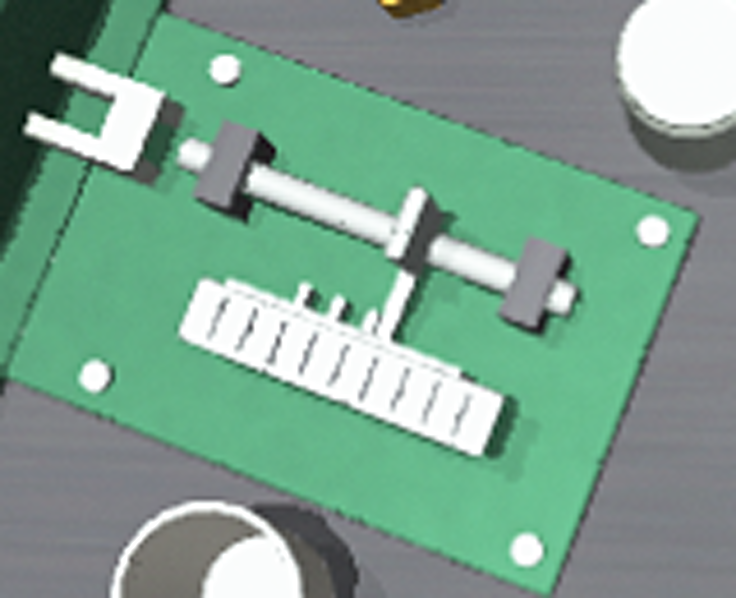

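View pics/scenez.png

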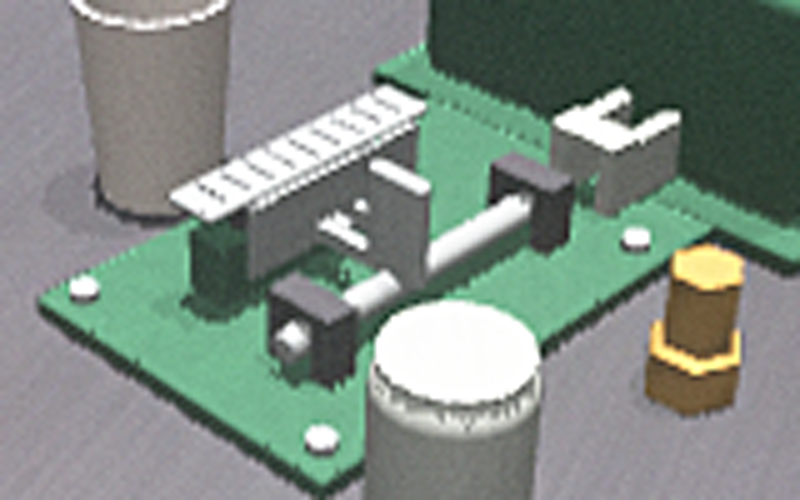

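```bash
cat >h.py <<'E'
import numpy as np,cv2
from rig import robot
from scipy.spatial.transform import Rotation as R
def ray(n,uv):
    p=robot.camera_params(n);d=np.array([(uv[0]-p['cx'])/p['fx'],(uv[1]-p['cy'])/p['fy']])
    s=d.copy()
    for _ in range(20): s=d/(1+p['k1']*(s@s))
    E=p['extrinsics'];return E[:3,3],E[:3,:3]@np.r_[s,1]
def plane(n,uv,z):
    o,d=ray(n,uv);return (o+d*(z-o[2])/d[2])
E
python3 - <<'E'
from h import *
zt=lambda u,v:(u/4.6+110-.4,v/4.6+130-.4)
zs=lambda u,v:(u/5+205-.4,v/5+130-.4)
P=lambda L,z,n,f:np.array([plane(n,f(*q),z)[:2] for q in L])
np.set_printoptions(precision=4,suppress=True)
ct=P([(205,280),(502,398),(482,456),(182,335)],.062,"top",zt)
cs=P([(170,197),(387,86),(428,107),(210,221)],.062,"scene",zs)
tt=P([(415,187),(433,197),(404,260),(388,252)],.078,"top",zt)
ts=P([(370,165),(383,158),(430,186),(420,194)],.078,"scene",zs)
for a in(ct,cs,tt,ts):print(a.mean(0),a.round(4).tolist(),np.linalg.norm(np.diff(a,axis=0,append=a[:1]),axis=1))
# bolts on base plate: mask-free yaw estimate from catch edges
for a in(ct[0]-ct[1],ct[3]-ct[2],cs[1]-cs[0],cs[2]-cs[3]):print(np.degrees(np.arctan2(a[1],a[0])))
s=P([(225,70),(652,231),(526,550),(95,376)],.012,"top",zt);print(s)
for a in(s[0]-s[1],s[3]-s[2],s[0]-s[3],s[1]-s[2]):print(np.degrees(np.arctan2(a[1],a[0])),np.linalg.norm(a))
o=robot.get_obs();M=R.from_quat(o['tool_rot']).as_matrix();print(M,o['position'])
E
```

```text
[ 0.5309 -0.0709] [[0.5638, -0.0149], [0.5202, -0.1343], [0.4977, -0.1273], [0.5418, -0.007]] [0.127  0.0236 0.1282 0.0234]
[ 0.5333 -0.0716] [[0.5004, -0.1284], [0.5431, -0.0054], [0.5666, -0.0153], [0.5232, -0.1374]] [0.1303 0.0255 0.1296 0.0246]
[ 0.5848 -0.0982] [[0.5992, -0.0995], [0.5955, -0.1066], [0.5708, -0.0965], [0.5737, -0.0902]] [0.0081 0.0267 0.007  0.0272]
[ 0.5875 -0.098 ] [[0.5735, -0.0957], [0.576, -0.0885], [0.6009, -0.1003], [0.5996, -0.1074]] [0.0076 0.0275 0.0073 0.0286]
69.94800654009256
69.87647985097516
70.8239628887525
70.41300559473312
[[ 0.6613 -0.0045]
 [ 0.5953 -0.1878]
 [ 0.4633 -0.1402]
 [ 0.5296  0.0433]]
70.18960879406987 0.19482013311108112
70.11154818132485 0.1951334816225388
-19.932586486533758 0.14005135342016536
-19.80447909181235 0.1403168883021105
[[ 0.4012 -0.0011 -0.916 ]
 [ 0.916  -0.0016  0.4012]
 [-0.0019 -1.      0.0003]] [0.2504 0.572  0.2467]
```

Request:
carry_out(moves=[[0.7,-1,0,-1.1,0,0.03,0],[0.516,-3,0,-3.3,0,0.09,0],[0.516,-5.5,0,-6,0,0.165,0],[0.516,-8.6,0,-9.3,0,0.256,0],[0.516,-11.8,0,-12.9,0,0.353,0],[0.516,-15.1,0,-16.4,0,0.451,0],[0.516,-18.4,0,-20,0,0.549,0],[0.516,-21.7,0,-23.6,0,0.647,0],[0.516,-24.9,0,-27.1,0,0.744,0],[0.516,-28.2,0,-30.7,0,0.842,0],[0.516,-31.5,0,-34.2,0,0.94,0],[0.516,-34.8,0,-37.8,0,1.038,0],[0.516,-38,0,-41.4,0,1.136,0],[0.516,-41.3,0,-44.9,0,1.233,0],[0.516,-43.8,0,-47.7,0,1.308,0],[0.516,-45.9,0.5,-49.9,0,1.369,0],[0.516,-47.9,2,-52.1,0,1.429,0],[0.516,-49.4,4,-53.7,0,1.474,0],[0.516,-50.4,6,-54.8,0,1.504,0],[0.516,-50.4,7,-54.8,0,1.504,0]])

```text
time: 2.1
position: [0.5498, -0.1112, 0.1759]
tool_rot: [0.696, -0.124, 0.122, -0.696]
ft_force: [-0.7, 0.1, -0.5]
grip_width: 0.0444
```

```bash
python3 - <<'E'
from h import *
for n in("scene","top"):cv2.imwrite(f"pics/{n}1.png",cv2.resize(robot.camera(n)[100:290,80:380,::-1],None,fx=2.5,fy=2.5,interpolation=cv2.INTER_CUBIC))
o=robot.get_obs();M=R.from_quat(o['tool_rot']).as_matrix();print(M.round(4),o['position'],o['grip_width'],o['ft_force'],o['time'])
X=np.array([.9406,-.3395]);Y=np.array([.3395,.9406]);d=o['position'][:2]-[.532,-.0712];print(d@X,d@Y)
E
```

```text
[[ 9.404e-01 -4.700e-03  3.401e-01]
 [-3.401e-01  2.100e-03  9.404e-01]
 [-5.100e-03 -1.000e+00  3.000e-04]] [ 0.5483974  -0.10868967  0.17598047] 0.04503762792924404 [-0.4549594   0.96977002  0.31949528] 2.2
0.02815113528294892 -0.02969586864489093
```

View pics/scene1.png

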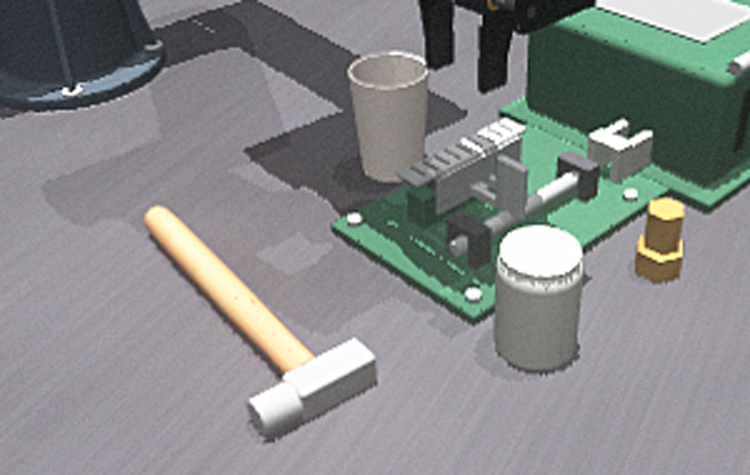

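View pics/top1.png

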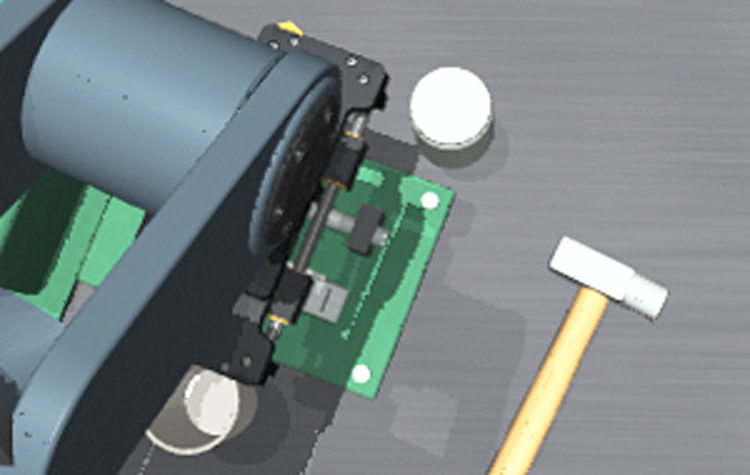

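The scene view shows the two fingertips at (440,60) and (490,85), above the bar and tab line and clear of everything. The top view shows the jaws lined up across the machine. Next I'll lower to just above the catch bar.

Request:
carry_out(moves=[[0.516,0,1,0,0,0,0],[0.516,0,3,0,0,0,0],[0.516,0,5,0,0,0,0],[0.516,0,6.5,0,0,0,0],[0.516,0,7.5,0,0,0,0],[0.516,0,8,0,0,0,0],[0.516,0,8,0,0,0,0],[0.516,0,8,0,0,0,0]])

```text
time: 3.0
position: [0.5509, -0.109, 0.0982]
tool_rot: [0.697, -0.121, 0.122, -0.696]
ft_force: [0.3, -0.7, 0.1]
grip_width: 0.045
```

```bash
python3 - <<'E'
from h import *
L=[]
for n in("scene","top","scene"):
    a=robot.camera(n)
    cv2.imwrite(f"pics/{n}2.png",cv2.resize(a[120:240,200:360,::-1] if n=="scene" else a[120:240,100:260,::-1],None,fx=5,fy=5,interpolation=cv2.INTER_CUBIC))
    o=robot.get_obs();L.append(np.r_[o['position'],o['ft_force']])
L=np.array(L).mean(0);print(L)
X=np.array([.9406,-.3395]);Y=np.array([.3395,.9406]);d=L[:2]-[.532,-.0712];print(d@X,d@Y)
E
```

```text
[ 0.55099966 -0.10914657  0.09831573 -0.11553598 -0.03156543 -0.0057138 ]
0.030753942880025108 -0.029242162300971965
```

View pics/scene2.png

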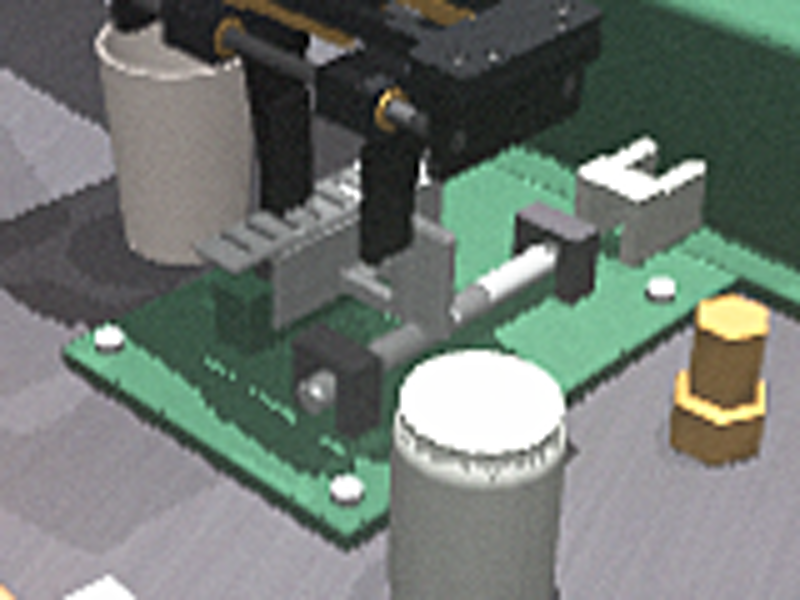

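View pics/top2.png

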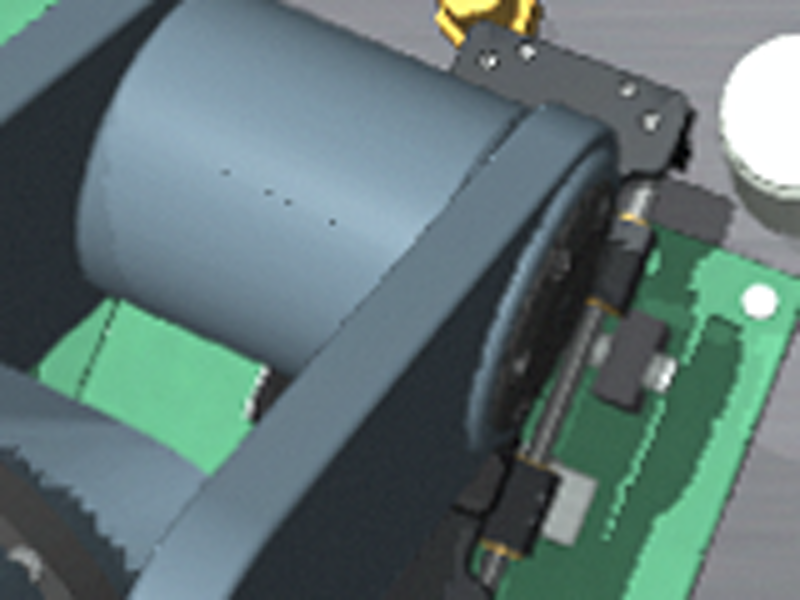

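The tab finger's tip is at about (387,260) in the enlarged scene view, in front of the tab at (428,270). I'll check that against where the tip should project.

```bash
python3 - <<'E'
from h import *
p=robot.camera_params("scene");E=np.linalg.inv(p['extrinsics'])
X=np.array([.9406,-.3395,0]);Y=np.array([.3395,.9406,0])
def zp(w):
    c=E[:3,:3]@w+E[:3,3];s=c[:2]/c[2];s=s*(1+p['k1']*(s@s));u=s*p['fx']+[p['cx'],p['cy']];return ((u-[200,120]+.4)*5).round()
T=np.array([.551,-.1092,.0983-.025])
for sx in(1,-1):
  print([zp(T+X*(sx*a)+Y*b).tolist() for a in(.0225,.0375) for b in(-.0095,.0095)])
# observed tip -> plane z=.0733
for u in[(362,258),(388,264),(412,248)]:
    w=plane("scene",(u[0]/5+200-.4,u[1]/5+120-.4),.0733)-T;print(u,w@X,w@Y)
E
```

```text
[[353.0, 259.0], [387.0, 241.0], [381.0, 274.0], [415.0, 255.0]]
[[273.0, 217.0], [306.0, 200.0], [247.0, 203.0], [281.0, 186.0]]
(362, 258) 0.024402694962558445 -0.006476720889618742
(388, 264) 0.03446298299138134 -0.0024847205466938566
(412, 248) 0.0330681251878034 0.012611061693374481
```

Prediction and picture agree to within a few mm. Now I'll press the catch.

Request:
carry_out(moves=[[0.516,0,0.5,0,0,0,0],[0.516,0,0.9,0,0,0,0],[0.516,0,1.2,0,0,0,0],[0.516,0,1.5,0,0,0,0],[0.516,0,1.8,0,0,0,0],[0.516,0,2.0,0,0,0,0],[0.516,0,2.15,0,0,0,0],[0.516,0,2.25,0,0,0,0],[0.516,0,2.25,0,0,0,0],[0.516,0,2.25,0,0,0,0]])

```text
time: 4.15
position: [0.5504, -0.1091, 0.0755]
tool_rot: [0.697, -0.122, 0.122, -0.696]
ft_force: [-0.8, -0.2, 7.1]
grip_width: 0.0449
```

```bash
python3 - <<'E'
from h import *
L=[]
for i in range(4):
    a=robot.camera("scene")
    o=robot.get_obs();L.append(np.r_[o['position'],o['ft_force'],o['moment'],o['grip_width']])
cv2.imwrite(f"pics/s3.png",cv2.resize(a[120:240,200:360,::-1],None,fx=5,fy=5,interpolation=cv2.INTER_CUBIC))
print(np.array(L).mean(0).round(4))
E
```

```text
[ 0.5504 -0.1091  0.0755 -0.9124 -0.1104  6.7365 -0.0473  0.4336  0.0068
  0.045 ]
```

View pics/s3.png

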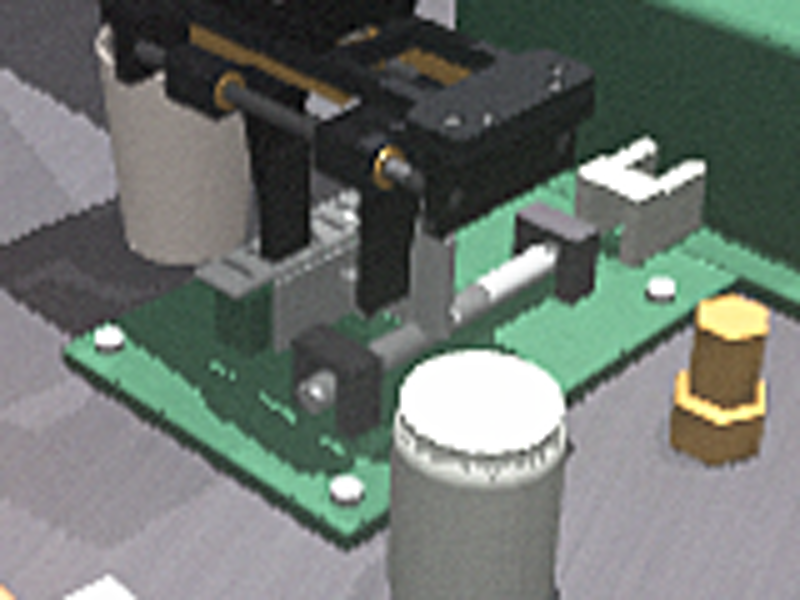

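The catch is pressed (6.7 N on the left finger), and the right finger stands behind the tab with its tip at (385,305). I'll press a little further and start the push.

Request:
carry_out(moves=[[0.516,0,0.1,0,0,0,0],[0.516,0,0.2,0,0,0,0],[0.516,0,0.2,0,0,0,0],[0.516,0,0.2,0.2,0,0,0],[0.516,0,0.2,0.5,0,0,0],[0.516,0,0.2,0.7,0,0,0],[0.516,0,0.2,0.7,0,0,0]])

```text
time: 5.05
position: [0.5526, -0.1058, 0.0752]
tool_rot: [0.699, -0.12, 0.12, -0.695]
ft_force: [-6.8, -11.2, 17.7]
grip_width: 0.0446
```

Request:
carry_out(moves=[[0.516,0,-0.05,0,0,0,0],[0.516,0,-0.1,0,0,0,0],[0.516,0,-0.1,0,0,0,0]])

```text
time: 5.35
position: [0.5532, -0.1049, 0.0754]
tool_rot: [0.698, -0.12, 0.122, -0.695]
ft_force: [-4.0, -6.1, 10.9]
grip_width: 0.045
```

```bash
python3 - <<'E'
from h import *
L=[]
for i in range(4):
    a=robot.camera("scene")
    o=robot.get_obs();L.append(np.r_[o['position'],o['ft_force'],o['moment'],o['grip_width']])
cv2.imwrite(f"pics/s4.png",cv2.resize(a[120:240,200:360,::-1],None,fx=5,fy=5,interpolation=cv2.INTER_CUBIC))
L=np.array(L).mean(0)
X=np.array([.9406,-.3395]);Y=np.array([.3395,.9406]);d=L[:2]-[.532,-.0712];print(L.round(4),d@X,d@Y,L[3:5]@X,L[3:5]@Y)
print(R.from_quat(o['tool_rot']).as_matrix().round(3))
E
```

```text
[ 0.5532 -0.1048  0.0754 -3.2644 -6.5355 10.7388 -1.2098  0.908   0.1796
  0.0448] 0.0313504405852872 -0.024437084759830346 -0.8516966542392427 -7.255591913744791
[[ 0.942  0.001  0.337]
 [-0.337 -0.004  0.942]
 [ 0.002 -1.    -0.004]]
```

View pics/s4.png

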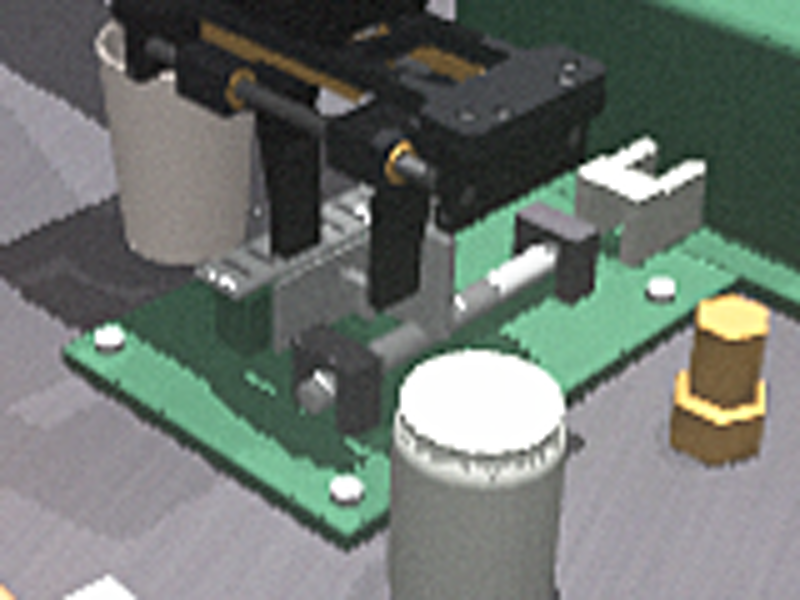

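Request:
carry_out(moves=[[0.516,0,0,0.3,0,0,0],[0.516,0,0,0.6,0,0,0],[0.516,0,0,0.9,0,0,0],[0.516,0,0,1.2,0,0,0],[0.516,0,0,1.5,0,0,0],[0.516,0,0,1.5,0,0,0]])

```text
time: 6.15
position: [0.5586, -0.0909, 0.0754]
tool_rot: [0.698, -0.12, 0.122, -0.695]
ft_force: [-3.3, -7.5, 11.0]
grip_width: 0.045
```

Request:
carry_out(moves=[[0.516,0,0,0.3,0,0,0],[0.516,0,0,0.6,0,0,0],[0.516,0,0,0.9,0,0,0],[0.516,0,0,1.2,0,0,0],[0.516,0,0,1.5,0,0,0],[0.516,0,0,1.8,0,0,0],[0.516,0,0,2.1,0,0,0],[0.516,0,0,2.4,0,0,0],[0.516,0,0,2.7,0,0,0],[0.516,0,0,3.0,0,0,0],[0.516,0,0,3.3,0,0,0],[0.516,0,0,3.6,0,0,0],[0.516,0,0,3.8,0,0,0],[0.516,0,0,3.8,0,0,0]])

```text
time: 7.55
position: [0.5703, -0.0585, 0.0754]
tool_rot: [0.7, -0.121, 0.121, -0.693]
ft_force: [-7.3, -20.4, 12.3]
grip_width: 0.045
```

```bash
cat > st.py <<'E'
from h import *
import sys
L=[]
for i in range(4):
    a=robot.camera("scene")
    o=robot.get_obs();L.append(np.r_[o['position'],o['ft_force'],o['moment'],o['grip_width']])
cv2.imwrite(f"pics/{sys.argv[1]}.png",cv2.resize(a[120:240,200:360,::-1],None,fx=5,fy=5,interpolation=cv2.INTER_CUBIC))
L=np.array(L).mean(0)
X=np.array([.9406,-.3395]);Y=np.array([.3395,.9406]);d=L[:2]-[.532,-.0712];print(L.round(4),d@X,d@Y,L[3:5]@X,L[3:5]@Y)
E
python3 st.py s5
```

```text
[  0.5703  -0.0585   0.0754  -8.2233 -19.1498  11.438   -3.2892   1.4151
  -0.3368   0.0451] 0.03170819055919338 0.024956223887006905 -1.2335217216414018 -20.80410202427478
```

View pics/s5.png

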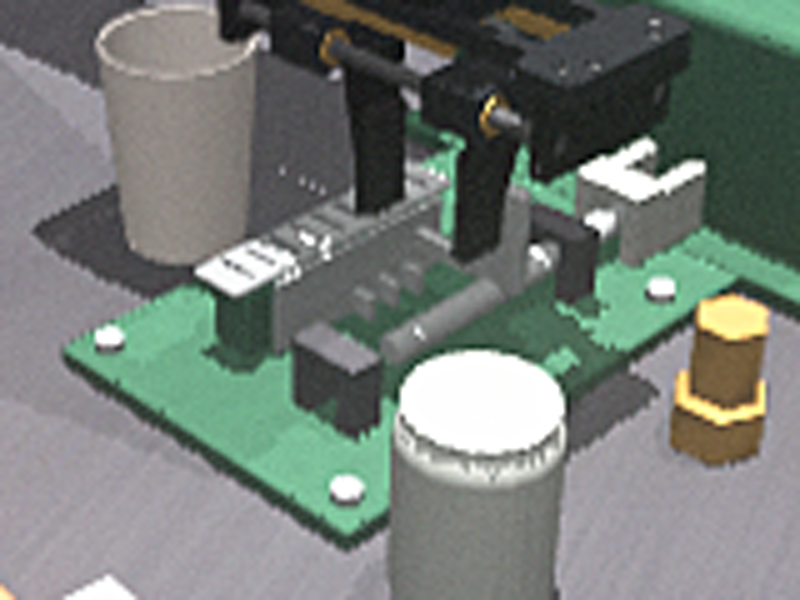

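The right finger is against the tab at (515,220), and the rod end is entering the keeper at (600,222). The push force rose to 21 N, so it is probably at the stop. I'll measure how far the tab has moved.

```bash
python3 - <<'E'
from h import *
X=np.array([.9406,-.3395,0]);Y=np.array([.3395,.9406,0])
C=np.array([.532,-.0712,0])
a=cv2.imread("pics/s5.png");cv2.imwrite("pics/s5z.png",cv2.resize(a[130:330,420:640],None,fx=3,fy=3))
for n,u in(("before",(430/5+205-.4,186/5+130-.4)),("now",(528/5+200-.4,192/5+120-.4))):
    d=plane("scene",u,.078)-C;print(n,d@X,d@Y)
E
```

```text
before 0.07464944403504777 -0.003980967477573645
now 0.07283437393225614 0.04226424752668125
```

View pics/s5z.png

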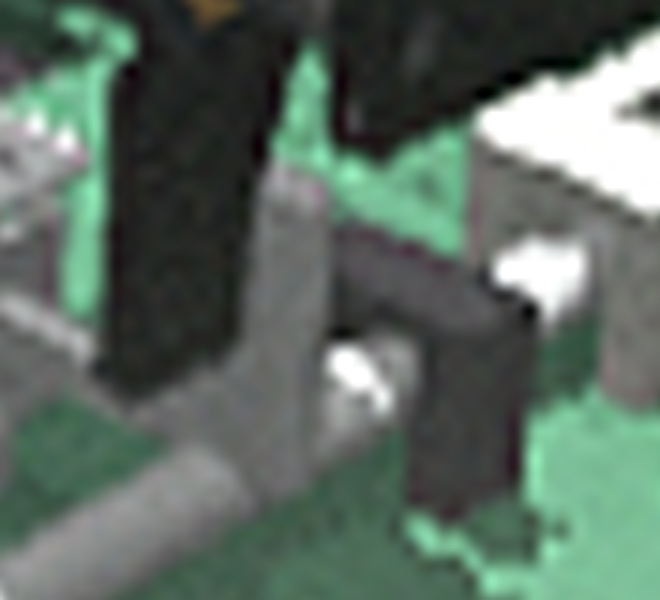

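Request:
carry_out(moves=[[0.516,0,0,0.2,0,0,0],[0.516,0,0,0.4,0,0,0],[0.516,0,0,0.4,0,0,0]])

```text
time: 8.05
position: [0.5705, -0.0581, 0.0755]
tool_rot: [0.702, -0.121, 0.12, -0.692]
ft_force: [-12.2, -31.7, 11.7]
grip_width: 0.045
```

```bash
python3 st.py s6
```

```text
[  0.5705  -0.0581   0.0755 -12.4768 -31.4732  13.3159  -5.2665   2.1043
  -0.6934   0.0447] 0.03173958619955546 0.025345333492771405 -1.0505079736622511 -33.83957768747669
```

View pics/s6.png

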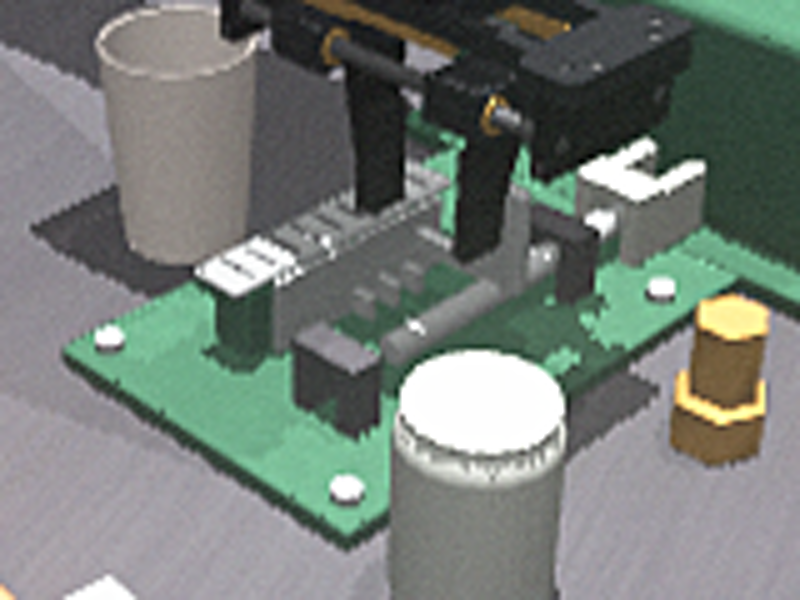

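A further 4 mm of command gave only 0.4 mm of motion, with the push at 34 N: the bolt is against its stop, and all three teeth show behind the lug (360–415, 270–300). Now I'll back off the tab and lift straight up.

Request:
carry_out(moves=[[0.516,0,0,-0.3,0,0,0],[0.516,0,0,-0.7,0,0,0],[0.516,0,0,-1.1,0,0,0],[0.516,0,0,-1.5,0,0,0],[0.516,0,0,-1.5,0,0,0],[0.516,0,-0.5,-1.5,0,0,0],[0.516,0,-1.2,-1.5,0,0,0],[0.516,0,-2.5,-1.5,0,0,0],[0.516,0,-4.5,-1.5,0,0,0],[0.516,0,-7,-1.5,0,0,0],[0.516,0,-10,-1.5,0,0,0],[0.516,0,-13,-1.5,0,0,0],[0.516,0,-15,-1.5,0,0,0],[0.516,0,-16,-1.5,0,0,0],[0.516,0,-16,-1.5,0,0,0]])

```text
time: 9.75
position: [0.5673, -0.0633, 0.2353]
tool_rot: [0.697, -0.121, 0.122, -0.696]
ft_force: [-1.1, -0.4, -0.6]
grip_width: 0.0452
```

```bash
python3 st.py s7; python3 -c "
from h import *
cv2.imwrite('pics/f.png',robot.camera('scene')[:,:,::-1]);print(robot.get_obs()['time'])"
```

```text
[ 0.5662 -0.0628  0.2331 -0.0242 -0.1699 -0.2085 -0.0845  0.0761 -0.0216
  0.0448] 0.029367486600326252 0.01949593323271813 0.03489309039892045 -0.1680807461130246
10.0
```

View pics/s7.png

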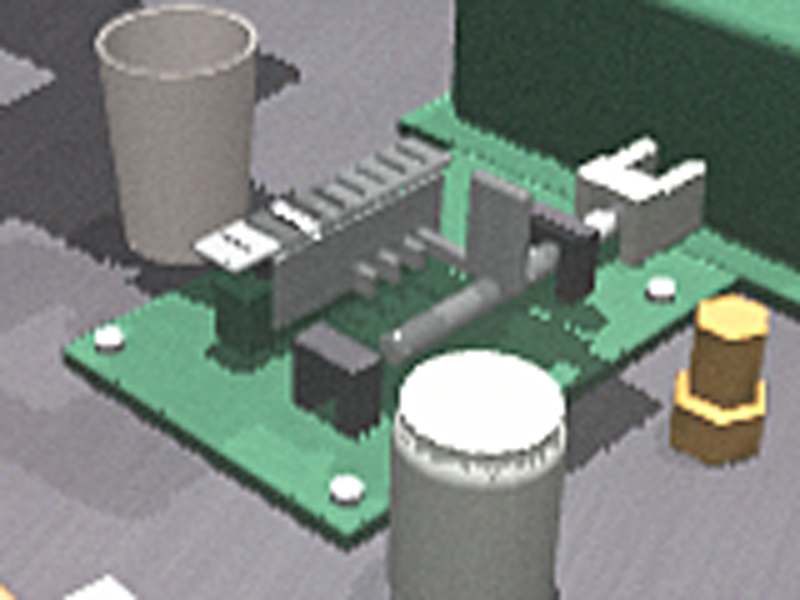

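View pics/f.png

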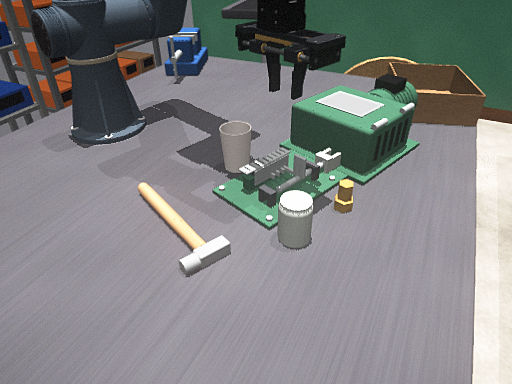

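The catch bar's near corner is back at (197,245), the same as before pressing (it was at row 270 when held down). The lug sits past the third tooth, and the bystanders haven't moved. Handing in.

```bash
python3 -c "
from rig import robot
print(robot.hand_in())"
```

```text
the job is handed in; nothing more can be done
None
```

The guard hood is locked and I handed the job in at about 10 s; the hand-in gives no verdict. One fingertip held the catch down at its stop while the other pushed the tab home. I then backed the fingers off and lifted them clear.

**Bolt home:** the bolt reached a hard stop, with 4 mm more command giving only 0.4 mm of motion at 34 N. From the pictures the tab moved about 46 mm, a rough measurement that fits a bolt that started up to 4 mm along.

**Catch up:** the final picture shows the bar back at its original height, with the bolt's lug past the third tooth. The measured force is near zero, and by eye the cup, coupling, tin and hammer have not moved.

**Hitch:** my first press was too hard, at about 18 N. Friction on the catch held the finger back before it reached the tab, so I eased the press to about 11 N and pushed on with the catch still down.

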